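Seat the plug-in modules and hold the recessed reset button

TASK

Both plug-in modules on the machine controller stand proud: push them down fully home in their sockets. Then take the screwdriver out of the wooden tool block, reach its tip down through the round reset hole at the left-hand end of the controller, and press the recessed button well down. Finish like that, still gripping the screwdriver and holding the button down, and leave the socket extension bar standing in the block.

Things in the scene. Friction and masses are not known exactly. Their poses are not given: they have to be found in the camera images.
- controller: Low grey machine controller screwed to the bench (cannot move), 130 mm in x by 200 mm in y, cover 60 mm above the bench; origin under its centre on the bench, its own z up, its own -x side faces the robot. On its cover: two white plug-in modules (middle and right), and at the left-hand (own +y) end a round hole with a raised bright ring. Own coordinates: modules at x -10 mm, y -10 and -68 mm; hole at x +15 mm, y +68 mm. Apart from the modules and the ring the cover is flat.
- reset_hole (a point): Centre of the mouth of the reset hole, at the top of the 3 mm high ring (63 mm above the bench). The ring is 24 mm across; the vertical hole is round, 14 mm in diameter and straight down to the button.
- reset_button_top (a point): Centre of the flat top of the button at the bottom of the hole, a 12 mm disc; unpressed it lies 28 mm below the mouth of the hole. It moves with the button.
- reset_button (a joint): Travel of the button in m: 0 released, 0.006 fully down. Spring return: starts to move at about 2 N, about 6.5 N when fully down; it springs back when let go.
- module_left_top (a point): Centre of the flat top (30 x 34 mm) of the left-hand one of the two modules (the one in the middle of the controller), a white block with a flange 4 mm thick and 36 x 40 mm at its foot. Home, the top is 83 mm above the bench and the flange lies on its black socket collar; at the start it stands 6 to 10 mm higher.
- module_left (a joint): How far the left-hand module is pushed in, in m: 0 fully proud, 0.010 fully home. Slides straight down against about 5 N of friction and stays where it is left.
- module_right_top (a point): The same for the right-hand module, 58 mm to the right (own -y) of the other.
- module_right (a joint): The same for the right-hand module.
- tool_block: Wooden tool block, fixed, standing behind the controller, 60 mm in x by 150 mm in y by 66 mm high, origin under its centre on the bench, z up. Two vertical wells 58 mm deep: one 9 mm wide at own y +40 mm with the screwdriver, one 19 mm wide at own y -40 mm with the socket extension bar.
- screwdriver: Screwdriver with a thick dark handle (28 mm across, 104 mm long) and a steel shaft 6.5 mm thick and 120 mm long with a flat blade, 225 mm in all, about 0.1 kg. It stands upright in the narrow well, tip down. Origin at the tip, z along the shaft up to the handle; at the start its x and y are those of the block. The handle spans z = 120 to 224 mm.
- screwdriver_tip (a point): The end of the blade (the screwdriver's origin), 5 mm wide.
- screwdriver_grip (a point): Point on the screwdriver's axis, in the handle, 165 mm above the tip: the place to grip, across the handle.
- socket_bar: Steel socket extension bar, 16 mm thick and 170 mm long, standing upright in the wide well of the block; too thick for the reset hole. Origin at its lower end, z up along it. To be left there.

How it is judged:
By the outcome, as a careful person would: the job done as asked, in the order asked, and still so for the second after the job is handed in, while the arm keeps its last pose, push and grip.
It also fails if it takes over 48 s, if anything falls off the work surface, if the arm or the gripper's body presses on something with over 40 N, if the wrist force passes 120 N, or if a joint passes its speed limit or range.

ROBOT

A 7-joint arm with a two-finger parallel gripper is mounted at the origin on the work surface; the furniture and walls round the work are solid. World frame = base frame: x ahead of the robot, y to its left, z up, the work surface at z = 0. Lengths are in mm, angles in rad, forces in N, time in s.
With the tool pointing down it reaches from about 400 to 850 mm from the base axis. Payload 6.9 kg.
Tool frame: the origin (TCP) lies on the centre line of the jaws, within the pads' length; the fingertips stand 17 mm ahead of it and the grasp point (between the pads) lies 2 mm behind it; z points along the fingers, y is the line along which they close (so a half turn about z gives the same grasp; the last joint's range is limited). The gripper opens to 85 mm and grips with 20 to 120 N. Pads are 22 mm wide; open, the fingers measure 114 mm over their backs; the gripper's body (76 mm by 85 mm) begins 54 mm behind the grasp point. The pads swing forward as they close: fully open they stand 13 mm farther back than shut.
Start: joints at [-1.075, 0.507, -0.238, 1.5, 0.126, 1.149, -0.155], TCP at [237.519, 578.097, 222.575] pointing down, gripper open.
Joint ranges: [-3.08, 3.08], [-0.24, 2.05], [-1.43, 1.35], [0, 2.5], [-1.52, 4.66], [0.17, 1.96], [-2.89, 2.89]. Speed limits (rad/s): [2.39, 2.39, 3.14, 3.14, 3.14, 3.14, 3.14].

INTERFACE

Orientations are given as a rotation vector (axis times angle).
In Python, from station import * gives the robot as it stands.
- The arm moves only by the tool arm_command, never from a script. Its argument "plan" is a list of rows, each an object of numbers: "tx", "ty", "tz": the shift along the tool's x, y, z in units of 25 mm (1.0 is 25 mm); "rx", "ry", "rz": the turn, a rotation vector about the tool's x, y, z in units of 8 degrees (1.0 is 8 degrees). A call has exactly 5 rows; each row shifts and turns the commanded pose from where the row before left it, along the tool's axes as they then stand; what a row does not reach is not made up. A row lasts 1/8 s, in which the tool goes at most 62.5 mm and 10.7 degrees, less where a joint would pass 70% of its speed; a pose out of reach is approached as far as the arm can. A call is refused whole if a number of a shift passes 1 or a number of a turn 1, either way. A call with a gripper value outside its range is refused whole. "hand" is the finger opening in mm, from 0 to 85.4, set as the call begins (left out, the last holds). The fingers move at their own pace and stop on an object; "force" is the grip in N (left out, the last holds). Time passes only in rows, so rows that do not move let the fingers close, or fill a call up. It gives the time, the measured TCP pose, the force, the opening and the grip force at its end, in the units of the state.
- sense(): the state, without advancing time (a new reading comes with each control period).
- capture(name): name is "side" or "top" or "wrist"; returns the picture (420x560x3 uint8, red, green, blue); there is no depth.
- camera_params(name): a dict with "fx", "fy", "cx", "cy" (pixels), "R" (3x3) and "t" (3): a world point X has camera coordinates R X + t. Camera axes: x right, y down, z forward; pixel columns grow to the right and rows downward; lengths in mm; the calibration is good to about 2 mm. A picture is of the moment at which its call begins: read the wrist's pose just before it. camera_params takes no time and is no camera call; for the wrist camera it gives the pose at the moment of the call.
- job_done(): hands the job in; it is judged then, once.
The state is a dict: "t": time; "q": joint angles; "qvel": joint speeds; "joint_efforts": joint torques, N m; "tool_pos": TCP position; "tool_rot": TCP orientation; "force": force on the tool from outside, world axes, zero at the start; "torque": the same for the moment, N m; "gripper_width": opening from 0.0 (shut) to 1.0 (fully open); "finger_force": force on a finger pad.
Only numpy, scipy, OpenCV 4.12 (cv2) and the standard library are available. Lean on these libraries where they do the work, as an engineer would, in place of code of your own. Each camera call takes 0.05 s, during which the arm holds its last target. There are 200 camera calls.

## Working session

There is one attempt and no reset: what is moved stays moved. The work goes in short steps, Python scripts to look and compute and a tool call to move; the robot and the scene stay as the last step left them, time stands still between calls to the robot, and variables do not carry over. Pictures are saved under pics/ and viewed, at most 10 in all, crops included, and the job is handed in when it is done.

Besides the shell and the picture viewer there is one more tool, called by a JSON object that holds its "api" and its "payload". arm_command: Moves the arm, as the interface text tells. Its arguments: {"type":"object","properties":{"plan":{"type":"array","items":{"type":"object","properties":{"tx":{"type":"number"},"ty":{"type":"number"},"tz":{"type":"number"},"rx":{"type":"number"},"ry":{"type":"number"},"rz":{"type":"number"}}}},"hand":{"type":"number"},"force":{"type":"number"}},"required":["plan"]}

```bash
mkdir -p pics
cat > h.py <<'E'
from station import *
import numpy as np, cv2
def save(n,f):
    p=camera_params(n); im=capture(n); cv2.imwrite('pics/'+f,im[:,:,::-1]); return p,im
def cast(p,u,v,z):
    R=np.array(p['R']);t=np.array(p['t']);c=-R.T@t
    d=R.T@np.array([(u-p['cx'])/p['fx'],(v-p['cy'])/p['fy'],1]); return c+d*(z-c[2])/d[2]
def proj(p,X):
    c=np.array(p['R'])@np.array(X)+np.array(p['t']); return p['fx']*c[0]/c[2]+p['cx'],p['fy']*c[1]/c[2]+p['cy']
E
python3 - <<'E'
from h import *
s=sense();print({k:np.round(s[k],3) for k in s})
a=save('side','side0.png');b=save('top','top0.png')
for p in (a[0],b[0]): print(np.round(-np.array(p['R']).T@np.array(p['t'])),np.round(p['R'],2).tolist(),p['fx'])
cv2.imwrite('pics/both0.png',cv2.resize(np.hstack([a[1],b[1]])[:,:,::-1],(800,300)))
E
```

```text
{'t': np.float64(0.0), 'q': array([-1.076,  0.508, -0.237,  1.501,  0.126,  1.149, -0.155]), 'qvel': array([ 0.   ,  0.001, -0.002, -0.002,  0.001, -0.001,  0.   ]), 'joint_efforts': array([-1.0000e-03, -6.2060e+01, -2.1870e+00, -2.4966e+01,  1.3000e-02,
        1.2000e-02, -0.0000e+00]), 'tool_pos': array([237.388, 577.602, 221.745]), 'tool_rot': array([-6.080e-01, -3.082e+00,  3.000e-03]), 'force': array([-0.806, -0.051,  0.154]), 'torque': array([-0.022,  0.025, -0.002]), 'finger_force': np.float64(0.0), 'gripper_width': np.float64(0.999)}
[507. 491. 635.] [[-1.0, 0.02, 0.01], [0.01, 0.61, -0.8], [-0.02, -0.8, -0.61]] 509.61701598295423
[ 340. -197.  977.] [[-0.01, -1.0, 0.02], [-0.98, 0.0, -0.19], [0.19, -0.02, -0.98]] 492.80586936051407
```

View pics/top0.png

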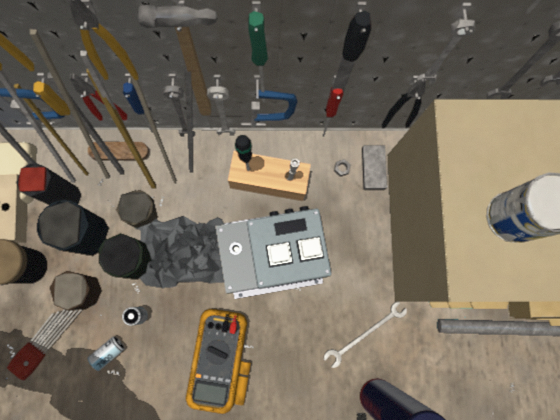

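View pics/side0.png

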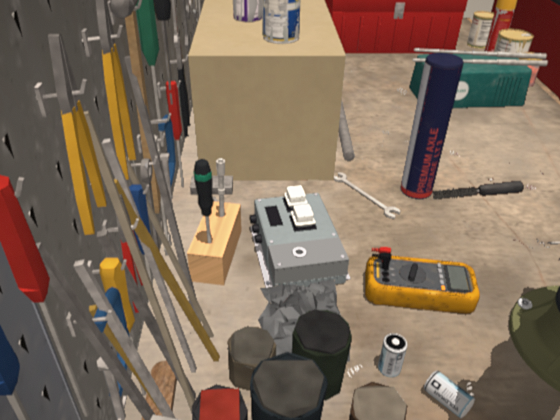

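The top picture shows the ring at (236,248), the modules at (279,253) and (310,248), the screwdriver handle top near (243,142) and the bar top near (295,162). The side view shows the ring at (300,252), and the driver upright left of the bar, top near (203,163).

Run:
```python
from h import *
p=camera_params('top'); im=cv2.imread('pics/top0.png'); q=camera_params('side'); g=cv2.cvtColor(im,cv2.COLOR_BGR2GRAY)
m=((g>205)).astype(np.uint8); m[:225]=0;m[275:]=0;m[:,:222]=0;m[:,330:]=0
n,_,st,ce=cv2.connectedComponentsWithStats(m)
for i in range(1,n):
    if st[i,4]>15: print(st[i],ce[i].round(1),[cast(p,*ce[i],z)[:2].round(1) for z in (63,91)])
print('driver top',cast(p,243,142,232),'side',cast(q,203,163,232)); print('bar',cast(p,295,162,178),cast(q,221,161,178))
for uv in [(232,151),(311,165),(307,198),(229,184)]: print('blk',cast(p,*uv,66).round())
print('ring side',cast(q,300,252,63))
for uv in [(389,155),(436,100),(393,300)]: print('box?',cast(p,*uv,0).round())
R=np.array(camera_params('wrist')['R']);t=np.array(camera_params('wrist')['t']);print(-R.T@t,R.round(2))
cv2.imwrite('pics/c1.png',np.hstack([cv2.resize(im[120:300,205:345],None,fx=3,fy=3,interpolation=cv2.INTER_CUBIC)[:540],cv2.resize(cv2.imread('pics/side0.png')[150:285,185:285],None,fx=3.6,fy=4,interpolation=cv2.INTER_CUBIC)[:540]]))
```

```text
[298 238  25  22 393] [309.8 248.2] [array([ 438.1, -289.6]), array([ 435.1, -286.8])]
[229 242  13  13 103] [235.3 248.3] [array([ 438.6, -151. ]), array([ 435.6, -152.4])]
[267 243  25  22 399] [278.8 253.5] [array([ 428.5, -231.7]), array([ 425.8, -230.6])]
driver top [ 588.37250207 -170.55153805  232.        ] side [ 590.3833218 -160.6622002  232.       ]
bar [ 571.24034457 -256.13619228  178.        ] [ 571.47747088 -254.19580067  178.        ]
blk [ 626. -144.   66.]
blk [ 598. -295.   66.]
blk [ 533. -286.   66.]
blk [ 560. -138.   66.]
ring side [ 438.94087586 -149.3507336    63.        ]
box? [ 638. -465.    0.]
box? [ 759. -571.    0.]
box? [ 342. -457.    0.]
[173.06094453 603.96742115 374.2693602 ] [[ 0.38  0.93 -0.  ]
 [ 0.89 -0.36  0.28]
 [ 0.26 -0.11 -0.96]]
```

View pics/c1.png

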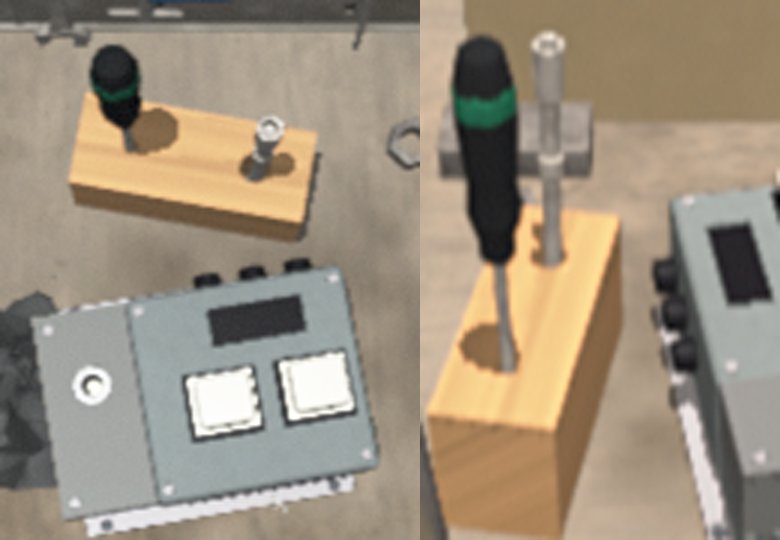

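The crop confirms the layout: the driver enters the block near crop (131,147) and leans slightly toward the wall. The ring is at (92,384) and the modules at (222,402) and (316,386). Next I move towards the modules, going round at a height.

{"api": "arm_command", "payload": {"plan": [{"tx": -0.9, "ty": -0.7, "tz": -0.7}, {"tx": -1, "ty": -0.8, "tz": -0.7}, {"tx": -1, "ty": -0.8, "tz": -0.7}, {"tx": -1, "ty": -0.8, "tz": -0.7}, {"tx": -1, "ty": -0.8, "tz": -0.3}], "hand": 0}}

```text
invalid input
```

{"api": "arm_command", "payload": {"plan": [{"tx": -1, "ty": -0.8}, {"tx": -1, "ty": -0.8}, {"tx": -1, "ty": -0.8}, {"tx": -1, "ty": -0.8}, {"tx": -1, "ty": -0.8}]}}

```text
invalid input
```

{"api": "arm_command", "payload": {"plan": [{"tx": -1, "ty": -0.8}, {"tx": -1, "ty": -0.8}, {"tx": -1, "ty": -0.8}, {"tx": -1, "ty": -0.8}, {"tx": -1, "ty": -0.8}]}}

```text
invalid input
```

{"api": "arm_command", "payload": {"plan": [{"tx": -0.9, "ty": -0.7, "tz": -0.7, "rx": 0, "ry": 0, "rz": 0}, {"tx": -1, "ty": -0.8, "tz": -0.7, "rx": 0, "ry": 0, "rz": 0}, {"tx": -1, "ty": -0.8, "tz": -0.7, "rx": 0, "ry": 0, "rz": 0}, {"tx": -1, "ty": -0.8, "tz": -0.7, "rx": 0, "ry": 0, "rz": 0}, {"tx": -1, "ty": -0.8, "tz": -0.3, "rx": 0, "ry": 0, "rz": 0}], "hand": 0}}

```text
t: 0.72
tool_pos: [314.3, 440.5, 300.7]
tool_rot: [0.608, 3.082, 0.001]
force: [-0.3, 0.3, -0.6]
gripper_width: 0.002
finger_force: 0.0
```

{"api": "arm_command", "payload": {"plan": [{"tx": -1, "ty": -0.8, "tz": 0, "rx": 0, "ry": 0, "rz": 0}, {"tx": -1, "ty": -0.8, "tz": 0, "rx": 0, "ry": 0, "rz": 0}, {"tx": -1, "ty": -0.8, "tz": 0, "rx": 0, "ry": 0, "rz": 0}, {"tx": -1, "ty": -0.8, "tz": 0, "rx": 0, "ry": 0, "rz": 0}, {"tx": -1, "ty": -0.8, "tz": 0, "rx": 0, "ry": 0, "rz": 0}]}}

```text
t: 1.35
tool_pos: [391.6, 300.2, 299.8]
tool_rot: [-0.608, -3.082, 0.001]
force: [0.9, -1.4, 0.0]
gripper_width: -0.0
finger_force: 0.0
```

{"api": "arm_command", "payload": {"plan": [{"tx": -1, "ty": -0.8, "tz": 0, "rx": 0, "ry": 0, "rz": 0}, {"tx": -1, "ty": -0.8, "tz": 0, "rx": 0, "ry": 0, "rz": 0}, {"tx": -1, "ty": -0.8, "tz": 0, "rx": 0, "ry": 0, "rz": 0}, {"tx": -1, "ty": -0.8, "tz": 0, "rx": 0, "ry": 0, "rz": 0}, {"tx": -0.8, "ty": -1, "tz": 0, "rx": 0, "ry": 0, "rz": 0}]}}

```text
t: 1.98
tool_pos: [462.9, 157.6, 299.7]
tool_rot: [-0.608, -3.082, 0.001]
force: [-0.7, -0.3, -0.2]
gripper_width: -0.003
finger_force: 0.0
```

{"api": "arm_command", "payload": {"plan": [{"tx": -0.3, "ty": -1, "tz": 0.2, "rx": 0, "ry": 0, "rz": 0}, {"tx": -0.3, "ty": -1, "tz": 0.2, "rx": 0, "ry": 0, "rz": 0}, {"tx": -0.3, "ty": -1, "tz": 0.2, "rx": 0, "ry": 0, "rz": 0}, {"tx": -0.3, "ty": -1, "tz": 0.2, "rx": 0, "ry": 0, "rz": 0}, {"tx": -0.3, "ty": -1, "tz": 0.2, "rx": 0, "ry": 0, "rz": 0}]}}

```text
t: 2.6
tool_pos: [449.2, 27.9, 274.7]
tool_rot: [-0.608, -3.081, 0.0]
force: [0.2, 0.2, -0.7]
gripper_width: 0.0
finger_force: 0.0
```

{"api": "arm_command", "payload": {"plan": [{"tx": -0.3, "ty": -1, "tz": 0.3, "rx": 0, "ry": 0, "rz": 0}, {"tx": -0.3, "ty": -1, "tz": 0.3, "rx": 0, "ry": 0, "rz": 0}, {"tx": -0.3, "ty": -1, "tz": 0.3, "rx": 0, "ry": 0, "rz": 0}, {"tx": -0.3, "ty": -1, "tz": 0.3, "rx": 0, "ry": 0, "rz": 0}, {"tx": -0.3, "ty": -1, "tz": 0.3, "rx": 0, "ry": 0, "rz": 0}]}}

```text
t: 3.22
tool_pos: [436.5, -101.9, 237.1]
tool_rot: [-0.608, -3.082, 0.0]
force: [-0.2, -0.5, 0.9]
gripper_width: -0.003
finger_force: 0.0
```

{"api": "arm_command", "payload": {"plan": [{"tx": -0.3, "ty": -1, "tz": 0.6, "rx": 0, "ry": 0, "rz": 0}, {"tx": -0.3, "ty": -1, "tz": 0.6, "rx": 0, "ry": 0, "rz": 0}, {"tx": -0.3, "ty": -1, "tz": 0.6, "rx": 0, "ry": 0, "rz": 0}, {"tx": -0.3, "ty": -1, "tz": 0.6, "rx": 0, "ry": 0, "rz": 0}, {"tx": -0.3, "ty": -0.9, "tz": 0.6, "rx": 0, "ry": 0, "rz": 0}]}}

```text
t: 3.85
tool_pos: [424.6, -229.5, 161.9]
tool_rot: [-0.609, -3.082, -0.0]
force: [0.7, 0.8, -1.1]
gripper_width: -0.005
finger_force: 0.0
```

Run:
```python
from h import *
s=sense();print(s['tool_pos'].round(1),s['q'].round(2))
p,im=save('wrist','w1.png')
for X in [(425.8,-230.6,91),(435.1,-286.8,91),(438,-150,63),(587,-176,66),(587,-176,232)]: print(np.round(proj(p,X)))
```

```text
[ 424.6 -229.5  161.9] [ 0.34  0.36  0.14  1.96 -0.07  0.83  1.7 ]
[277. 221.]
[209. 262.]
[384. 185.]
[409. 356.]
[564. 645.]
```

View pics/w1.png

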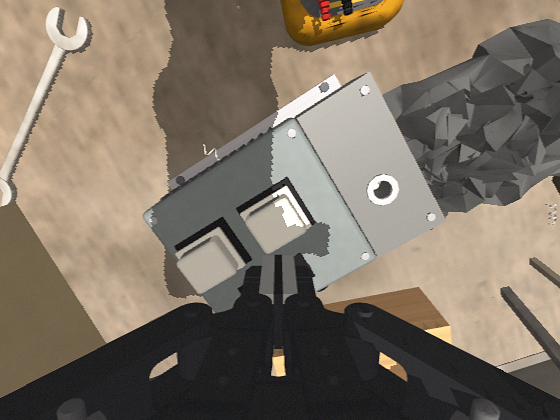

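The wrist view shows the modules' tops at about (275,222) and (207,260) and the ring at (384,188), within a few pixels of the predictions. Now I press the left module.

{"api": "arm_command", "payload": {"plan": [{"tx": 0, "ty": 0, "tz": 0.8, "rx": 0, "ry": 0, "rz": 0}, {"tx": 0, "ty": 0, "tz": 0.8, "rx": 0, "ry": 0, "rz": 0}, {"tx": 0, "ty": 0, "tz": 0.4, "rx": 0, "ry": 0, "rz": 0}, {"tx": 0, "ty": 0, "tz": 0.15, "rx": 0, "ry": 0, "rz": 0}, {"tx": 0, "ty": 0, "tz": 0.15, "rx": 0, "ry": 0, "rz": 0}]}}

```text
t: 4.53
tool_pos: [425.3, -228.8, 105.4]
tool_rot: [0.608, 3.081, -0.0]
force: [-0.8, 0.0, 0.5]
gripper_width: 0.0
finger_force: 0.0
```

{"api": "arm_command", "payload": {"plan": [{"tx": 0, "ty": 0, "tz": 0.1, "rx": 0, "ry": 0, "rz": 0}, {"tx": 0, "ty": 0, "tz": 0.08, "rx": 0, "ry": 0, "rz": 0}, {"tx": 0, "ty": 0, "tz": 0, "rx": 0, "ry": 0, "rz": 0}, {"tx": 0, "ty": 0, "tz": 0, "rx": 0, "ry": 0, "rz": 0}, {"tx": 0, "ty": 0, "tz": 0, "rx": 0, "ry": 0, "rz": 0}]}}

```text
t: 5.15
tool_pos: [425.0, -228.7, 100.7]
tool_rot: [0.609, 3.082, -0.0]
force: [1.0, -0.2, 0.0]
gripper_width: -0.001
finger_force: 0.0
```

{"api": "arm_command", "payload": {"plan": [{"tx": 0, "ty": 0, "tz": 0.1, "rx": 0, "ry": 0, "rz": 0}, {"tx": 0, "ty": 0, "tz": 0, "rx": 0, "ry": 0, "rz": 0}, {"tx": 0, "ty": 0, "tz": 0, "rx": 0, "ry": 0, "rz": 0}, {"tx": 0, "ty": 0, "tz": 0, "rx": 0, "ry": 0, "rz": 0}, {"tx": 0, "ty": 0, "tz": 0, "rx": 0, "ry": 0, "rz": 0}]}}

```text
t: 5.78
tool_pos: [425.0, -228.7, 98.1]
tool_rot: [0.608, 3.082, -0.0]
force: [-0.1, 0.8, -0.5]
gripper_width: -0.002
finger_force: 0.0
```

Run:
```python
from h import *
s=sense();print(s['tool_pos'].round(1),s['force'].round(2))
p,im=save('wrist','w2.png'); p2,im2=save('side','s2.png')
print(proj(p,s['tool_pos']),proj(p,s['tool_pos']-[0,0,17]),proj(p,(425.8,-230.6,83)))
a=cv2.resize(im[120:330,180:390],(600,600));b=cv2.resize(im2[150:300,230:280+100],None,fx=2,fy=2)
cv2.imwrite('pics/c2.png',np.hstack([cv2.resize(im[150:300,180:380],(400,300)),cv2.resize(im2[150:300,200:400],(400,300))])[:,:,::-1])
```

```text
[ 425.  -228.7   98.1] [-0.13  0.83 -0.45]
(np.float64(278.52449989706895), np.float64(262.7087633520431)) (np.float64(278.4635451221666), np.float64(249.19672263711266)) (np.float64(275.6175870872314), np.float64(253.15260922325209))
```

View pics/c2.png

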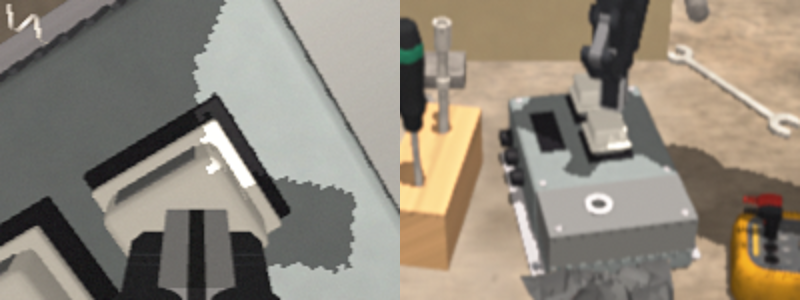

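The crop shows the closed fingertips over the left module at about (278,255), with no load yet. I continue down.

{"api": "arm_command", "payload": {"plan": [{"tx": 0, "ty": 0, "tz": 0.08, "rx": 0, "ry": 0, "rz": 0}, {"tx": 0, "ty": 0, "tz": 0, "rx": 0, "ry": 0, "rz": 0}, {"tx": 0, "ty": 0, "tz": 0, "rx": 0, "ry": 0, "rz": 0}, {"tx": 0, "ty": 0, "tz": 0, "rx": 0, "ry": 0, "rz": 0}, {"tx": 0, "ty": 0, "tz": 0, "rx": 0, "ry": 0, "rz": 0}]}}

```text
t: 6.5
tool_pos: [425.0, -228.7, 96.1]
tool_rot: [-0.609, -3.082, 0.0]
force: [-0.1, -0.7, -1.0]
gripper_width: -0.004
finger_force: 0.0
```

{"api": "arm_command", "payload": {"plan": [{"tx": 0, "ty": 0, "tz": 0.04, "rx": 0, "ry": 0, "rz": 0}, {"tx": 0, "ty": 0, "tz": 0, "rx": 0, "ry": 0, "rz": 0}, {"tx": 0, "ty": 0, "tz": 0.04, "rx": 0, "ry": 0, "rz": 0}, {"tx": 0, "ty": 0, "tz": 0, "rx": 0, "ry": 0, "rz": 0}, {"tx": 0, "ty": 0, "tz": 0, "rx": 0, "ry": 0, "rz": 0}]}}

```text
t: 7.12
tool_pos: [425.0, -228.7, 94.1]
tool_rot: [-0.608, -3.082, 0.0]
force: [-0.3, -0.1, 0.6]
gripper_width: -0.002
finger_force: 0.0
```

Run:
```python
from h import *
p,im=save('wrist','w3.png')
R=np.array(p['R']);print(-R.T@p['t'])
cv2.imwrite('pics/c3.png',cv2.resize(im[170:310,140:330],None,fx=4,fy=4,interpolation=cv2.INTER_CUBIC)[:,:,::-1])
```

```text
[ 360.5716404  -202.59380567  246.53457257]
```

View pics/c3.png

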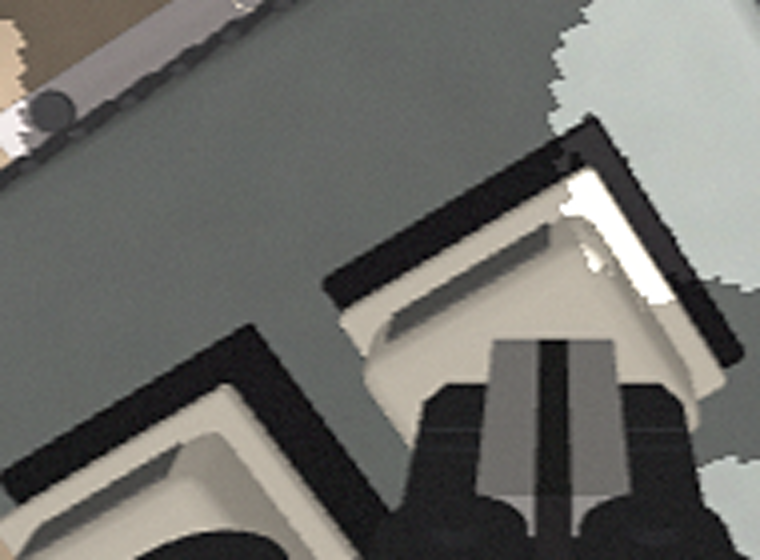

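The crop shows the pads' lower edge at full-frame (278,255). The black collar is still visible round both modules. I'll work out which tip depth that edge corresponds to.

Run:
```python
from h import *
s=sense(); from scipy.spatial.transform import Rotation as Ro
T=Ro.from_rotvec(s['tool_rot']).as_matrix(); p=camera_params('wrist'); P=s['tool_pos']
for a in (0,11,-11):
  print(a,[np.round(proj(p,P+T@[a,0,b])[1],1) for b in (-20,-10,0,10,17,25)])
print('widths', proj(p,P+T@[11,10,10])[0]-proj(p,P+T@[11,-10,10])[0])
# module heights via two views: top0 vs. now (white centroid in top)
p,im=save('top','top3.png'); print(s['force'])
for X in [(425.8,-230.6,83),(425.8,-230.6,91),(435.1,-286.8,83),(435.1,-286.8,91)]: print(np.round(proj(camera_params('wrist'),X),1))
```

```text
0 [np.float64(282.4), np.float64(271.9), np.float64(262.7), np.float64(254.4), np.float64(249.2), np.float64(243.6)]
11 [np.float64(258.5), np.float64(249.3), np.float64(241.2), np.float64(234.0), np.float64(229.4), np.float64(224.6)]
-11 [np.float64(305.3), np.float64(293.7), np.float64(283.3), np.float64(274.1), np.float64(268.2), np.float64(262.0)]
widths 40.04491040068626
[-0.13810121  0.28608111  0.04577497]
[275.6 256.2]
[275.5 262.8]
[185.3 307.8]
[181.3 316.3]
```

{"api": "arm_command", "payload": {"plan": [{"tx": 0, "ty": 0, "tz": 0.06, "rx": 0, "ry": 0, "rz": 0}, {"tx": 0, "ty": 0, "tz": 0.06, "rx": 0, "ry": 0, "rz": 0}, {"tx": 0, "ty": 0, "tz": 0, "rx": 0, "ry": 0, "rz": 0}, {"tx": 0, "ty": 0, "tz": 0, "rx": 0, "ry": 0, "rz": 0}, {"tx": 0, "ty": 0, "tz": 0, "rx": 0, "ry": 0, "rz": 0}]}}

```text
t: 7.85
tool_pos: [425.0, -228.7, 91.1]
tool_rot: [0.608, 3.082, -0.0]
force: [-0.7, 0.1, 0.4]
gripper_width: 0.003
finger_force: 0.0
```

{"api": "arm_command", "payload": {"plan": [{"tx": 0, "ty": 0, "tz": 0.06, "rx": 0, "ry": 0, "rz": 0}, {"tx": 0, "ty": 0, "tz": 0.06, "rx": 0, "ry": 0, "rz": 0}, {"tx": 0, "ty": 0, "tz": 0, "rx": 0, "ry": 0, "rz": 0}, {"tx": 0, "ty": 0, "tz": 0, "rx": 0, "ry": 0, "rz": 0}, {"tx": 0, "ty": 0, "tz": 0, "rx": 0, "ry": 0, "rz": 0}]}}

```text
t: 8.48
tool_pos: [425.1, -228.7, 88.1]
tool_rot: [0.608, 3.082, -0.0]
force: [0.7, 0.6, 0.7]
gripper_width: 0.004
finger_force: 0.0
```

Run:
```python
from h import *
p,im=save('wrist','w4.png');p2,im2=save('side','s4.png')
a=cv2.imread('pics/w2.png')[:,:,::-1]
c=cv2.resize(im2[185:255,260:360],None,fx=4,fy=4)
cv2.imwrite('pics/c4.png',np.hstack([cv2.resize(im[170:310,140:330],(380,280)),c])[:,:,::-1])
```

```text
(no output)
```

View pics/c4.png

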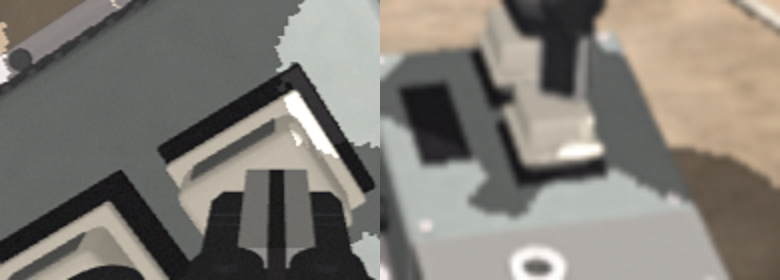

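The crop shows the fingers hovering over the left module; in the side view the tip's lower end is near crop (565,92), full frame (306,208). I'll get the tip height from that view.

Run:
```python
from h import *
q=camera_params('side');s=sense();print(s['tool_pos'],s['force'])
for z in (60,70,80,90,100,110): print(z,np.round(proj(q,(425,-228.7,z)),1))
print(np.round(proj(q,(425.8,-230.6,83)),1),np.round(proj(q,(435.1,-286.8,91)),1))
a=cv2.imread('pics/s4.png');g=cv2.cvtColor(a,cv2.COLOR_BGR2GRAY)
# change of modules between side0 and now, and wrist frames
b=cv2.cvtColor(cv2.imread('pics/side0.png'),cv2.COLOR_BGR2GRAY)
c=cv2.cvtColor(cv2.imread('pics/s2.png'),cv2.COLOR_BGR2GRAY)
for u in (292,296,300):
  print(u,b[196:236:1,u].tolist());print(c[196:236,u].tolist());print(g[196:236,u].tolist())
```

```text
[ 425.00861619 -228.69712976   88.14128243] [-0.39000629  0.35335282  0.31114132]
60 [304.6 223.9]
70 [304.9 219.5]
80 [305.2 215.1]
90 [305.5 210.7]
100 [305.7 206.1]
110 [306.  201.5]
[304.7 213.2] [297.7 191.5]
292 [255, 244, 219, 202, 193, 189, 213, 245, 251, 193, 109, 75, 54, 48, 115, 226, 255, 255, 249, 215, 186, 154, 96, 45, 27, 23, 31, 46, 64, 85, 104, 135, 162, 167, 170, 177, 175, 175, 173, 174]
[190, 192, 189, 186, 184, 182, 174, 169, 175, 162, 118, 86, 62, 42, 73, 130, 169, 172, 166, 146, 120, 97, 69, 44, 29, 21, 21, 29, 38, 53, 65, 77, 90, 96, 98, 99, 98, 97, 98, 97]
[190, 193, 189, 186, 184, 182, 174, 170, 176, 162, 120, 86, 60, 43, 72, 130, 170, 173, 166, 147, 121, 97, 71, 43, 28, 20, 23, 29, 40, 54, 65, 79, 90, 95, 98, 99, 98, 97, 98, 97]
296 [251, 222, 202, 197, 190, 193, 230, 251, 245, 242, 254, 255, 255, 255, 255, 254, 248, 228, 191, 160, 142, 134, 138, 167, 195, 215, 246, 255, 254, 177, 84, 35, 23, 31, 56, 121, 169, 179, 175, 174]
[193, 191, 185, 183, 183, 182, 177, 179, 178, 167, 170, 173, 173, 172, 171, 170, 166, 160, 153, 148, 147, 148, 150, 156, 163, 168, 176, 177, 175, 153, 94, 39, 21, 22, 34, 67, 93, 94, 101, 138]
[195, 191, 186, 184, 183, 182, 177, 179, 181, 167, 170, 173, 174, 173, 172, 170, 167, 160, 153, 149, 147, 148, 151, 155, 162, 168, 174, 176, 175, 153, 94, 39, 22, 24, 34, 67, 94, 97, 99, 105]
300 [244, 213, 189, 176, 178, 203, 240, 247, 241, 251, 254, 254, 253, 253, 254, 254, 254, 254, 254, 255, 252, 229, 209, 200, 191, 193, 232, 254, 254, 199, 101, 48, 29, 42, 81, 137, 174, 179, 175, 174]
[120, 115, 110, 108, 98, 89, 101, 133, 165, 172, 173, 171, 171, 172, 172, 172, 174, 173, 177, 186, 195, 189, 186, 184, 184, 182, 177, 179, 191, 168, 105, 55, 27, 28, 70, 134, 182, 191, 189, 187]
[112, 108, 102, 100, 98, 93, 86, 85, 83, 77, 78, 99, 137, 166, 173, 175, 173, 173, 177, 187, 194, 190, 186, 184, 185, 182, 177, 179, 191, 169, 105, 54, 25, 24, 51, 99, 150, 182, 192, 189]
```

Both modules are unmoved, and the tips are still about 10 mm above the module: the real fingertips stand well behind where the stated tool frame puts them. I carry on down, watching the force.

{"api": "arm_command", "payload": {"plan": [{"tx": 0, "ty": 0, "tz": 0.08, "rx": 0, "ry": 0, "rz": 0}, {"tx": 0, "ty": 0, "tz": 0.08, "rx": 0, "ry": 0, "rz": 0}, {"tx": 0, "ty": 0, "tz": 0.08, "rx": 0, "ry": 0, "rz": 0}, {"tx": 0, "ty": 0, "tz": 0, "rx": 0, "ry": 0, "rz": 0}, {"tx": 0, "ty": 0, "tz": 0, "rx": 0, "ry": 0, "rz": 0}]}}

```text
t: 9.2
tool_pos: [425.0, -228.7, 82.1]
tool_rot: [-0.608, -3.082, 0.0]
force: [0.8, -0.2, 0.5]
gripper_width: -0.0
finger_force: 0.0
```

{"api": "arm_command", "payload": {"plan": [{"tx": 0, "ty": 0, "tz": 0.06, "rx": 0, "ry": 0, "rz": 0}, {"tx": 0, "ty": 0, "tz": 0.06, "rx": 0, "ry": 0, "rz": 0}, {"tx": 0, "ty": 0, "tz": 0, "rx": 0, "ry": 0, "rz": 0}, {"tx": 0, "ty": 0, "tz": 0, "rx": 0, "ry": 0, "rz": 0}, {"tx": 0, "ty": 0, "tz": 0, "rx": 0, "ry": 0, "rz": 0}]}}

```text
t: 9.82
tool_pos: [425.1, -228.7, 79.1]
tool_rot: [0.608, 3.082, -0.0]
force: [0.7, -0.1, 1.9]
gripper_width: -0.001
finger_force: 1.2
```

{"api": "arm_command", "payload": {"plan": [{"tx": 0, "ty": 0, "tz": 0.06, "rx": 0, "ry": 0, "rz": 0}, {"tx": 0, "ty": 0, "tz": 0.06, "rx": 0, "ry": 0, "rz": 0}, {"tx": 0, "ty": 0, "tz": 0.06, "rx": 0, "ry": 0, "rz": 0}, {"tx": 0, "ty": 0, "tz": 0, "rx": 0, "ry": 0, "rz": 0}, {"tx": 0, "ty": 0, "tz": 0, "rx": 0, "ry": 0, "rz": 0}]}}

```text
t: 10.45
tool_pos: [425.0, -228.7, 74.4]
tool_rot: [-0.608, -3.082, -0.0]
force: [0.0, -1.3, 1.6]
gripper_width: -0.001
finger_force: 0.4
```

{"api": "arm_command", "payload": {"plan": [{"tx": 0, "ty": 0, "tz": 0.06, "rx": 0, "ry": 0, "rz": 0}, {"tx": 0, "ty": 0, "tz": 0.06, "rx": 0, "ry": 0, "rz": 0}, {"tx": 0, "ty": 0, "tz": 0, "rx": 0, "ry": 0, "rz": 0}, {"tx": 0, "ty": 0, "tz": 0, "rx": 0, "ry": 0, "rz": 0}, {"tx": 0, "ty": 0, "tz": 0, "rx": 0, "ry": 0, "rz": 0}]}}

```text
t: 11.08
tool_pos: [425.1, -228.7, 74.0]
tool_rot: [0.608, 3.08, 0.0]
force: [-7.7, 4.8, 35.7]
gripper_width: 0.001
finger_force: 17.5
```

The left module is home: the reading stopped at 74 with 36 N. Now the right one.

{"api": "arm_command", "payload": {"plan": [{"tx": 0, "ty": 0, "tz": -1, "rx": 0, "ry": 0, "rz": 0}, {"tx": -0.6, "ty": -1, "tz": -0.2, "rx": 0, "ry": 0, "rz": 0}, {"tx": -0.65, "ty": -1, "tz": 0, "rx": 0, "ry": 0, "rz": 0}, {"tx": 0, "ty": 0, "tz": 0.4, "rx": 0, "ry": 0, "rz": 0}, {"tx": 0, "ty": 0, "tz": 0.3, "rx": 0, "ry": 0, "rz": 0}]}}

```text
t: 11.7
tool_pos: [434.2, -285.8, 83.0]
tool_rot: [-0.608, -3.08, -0.002]
force: [-0.3, 0.1, 0.1]
gripper_width: 0.001
finger_force: 0.0
```

{"api": "arm_command", "payload": {"plan": [{"tx": 0, "ty": 0, "tz": 0.1, "rx": 0, "ry": 0, "rz": 0}, {"tx": 0, "ty": 0, "tz": 0.1, "rx": 0, "ry": 0, "rz": 0}, {"tx": 0, "ty": 0, "tz": 0.1, "rx": 0, "ry": 0, "rz": 0}, {"tx": 0, "ty": 0, "tz": 0.06, "rx": 0, "ry": 0, "rz": 0}, {"tx": 0, "ty": 0, "tz": 0, "rx": 0, "ry": 0, "rz": 0}]}}

```text
t: 12.32
tool_pos: [435.4, -286.9, 75.0]
tool_rot: [0.608, 3.081, -0.0]
force: [0.1, -0.6, 0.1]
gripper_width: 0.008
finger_force: 0.0
```

{"api": "arm_command", "payload": {"plan": [{"tx": 0, "ty": 0, "tz": 0.06, "rx": 0, "ry": 0, "rz": 0}, {"tx": 0, "ty": 0, "tz": 0.06, "rx": 0, "ry": 0, "rz": 0}, {"tx": 0, "ty": 0, "tz": 0, "rx": 0, "ry": 0, "rz": 0}, {"tx": 0, "ty": 0, "tz": 0, "rx": 0, "ry": 0, "rz": 0}, {"tx": 0, "ty": 0, "tz": 0, "rx": 0, "ry": 0, "rz": 0}]}}

```text
t: 12.95
tool_pos: [435.6, -287.1, 74.2]
tool_rot: [0.608, 3.08, -0.001]
force: [-5.6, 4.2, 25.2]
gripper_width: -0.003
finger_force: 12.0
```

Both modules are home: the readings stopped at the same height under 25–36 N. Next I get the driver's axis from the dark handle in the two starting views.

Run:
```python
from h import *
def plane(n,f,box):
    p=camera_params(n); g=cv2.cvtColor(cv2.imread(f),cv2.COLOR_BGR2HSV); x0,x1,y0,y1=box
    m=np.zeros(g.shape[:2],np.uint8); sub=g[y0:y1,x0:x1]; m[y0:y1,x0:x1]=((sub[...,2]<70)|((sub[...,1]>150)&(sub[...,0]>60)&(sub[...,0]<100)))
    k,l,st,ce=cv2.connectedComponentsWithStats(m); i=1+np.argmax(st[1:,4]); print(n,st[i],ce[i].round(1))
    ys,xs=np.nonzero(l==i); vx,vy,cx,cy=cv2.fitLine(np.float32(np.c_[xs,ys]),cv2.DIST_L2,0,.01,.01).ravel()
    R=np.array(p['R']);c=-R.T@np.array(p['t']); ray=lambda u,v:R.T@np.array([(u-p['cx'])/p['fx'],(v-p['cy'])/p['fy'],1])
    nn=np.cross(ray(cx,cy),ray(cx+20*vx,cy+20*vy)); nn/=np.linalg.norm(nn); return nn,nn@c
a=plane('top','pics/top0.png',(228,262,128,168)); b=plane('side','pics/side0.png',(190,218,155,218))
A=np.array([a[0],b[0]]);d=np.array([a[1],b[1]])
for z in (66,150,185,232): print(z,np.linalg.solve(A[:,:2],d-A[:,2]*z).round(1))
print(cast(camera_params('top'),248.7,169,66),sense()['q'].round(2))
```

```text
top [235 135  17  28 332] [243.5 147.9]
side [194 160  19  56 747] [203.6 185.9]
66 [ 592.9 -174.3]
150 [ 593.4 -171.1]
185 [ 593.6 -169.8]
232 [ 593.9 -168.1]
[ 589.83648559 -175.6424797    66.        ] [ 0.46  0.52  0.12  1.97 -0.1   0.65  1.81]
```

{"api": "arm_command", "payload": {"plan": [{"tx": 0, "ty": 0, "tz": -1, "rx": 0, "ry": 0, "rz": 0}, {"tx": 0, "ty": 0, "tz": -1, "rx": 0, "ry": 0, "rz": 0}, {"tx": 0, "ty": 0, "tz": -1, "rx": 0, "ry": 0, "rz": 0}, {"tx": 0, "ty": 0, "tz": -1, "rx": 0, "ry": 0, "rz": 0}, {"tx": 0, "ty": 0.5, "tz": -1, "rx": 0, "ry": 0, "rz": 0}], "hand": 55}}

```text
t: 13.58
tool_pos: [439.6, -276.3, 198.0]
tool_rot: [0.611, 3.081, -0.002]
force: [-0.4, -0.3, 0.1]
gripper_width: 0.642
finger_force: 0.0
```

{"api": "arm_command", "payload": {"plan": [{"tx": 0, "ty": 0, "tz": -1, "rx": 0, "ry": 0, "rz": 0}, {"tx": -0.4, "ty": 0.6, "tz": -1, "rx": 0, "ry": 0, "rz": 0}, {"tx": -0.6, "ty": 0.9, "tz": -0.8, "rx": 0, "ry": 0, "rz": 0}, {"tx": -0.6, "ty": 0.9, "tz": 0, "rx": 0, "ry": 0, "rz": 0}, {"tx": -0.6, "ty": 0.9, "tz": 0, "rx": 0, "ry": 0, "rz": 0}]}}

```text
t: 14.2
tool_pos: [523.1, -219.6, 267.4]
tool_rot: [0.609, 3.081, -0.001]
force: [-0.0, 1.1, -0.6]
gripper_width: 0.643
finger_force: 0.0
```

{"api": "arm_command", "payload": {"plan": [{"tx": -0.6, "ty": 0.9, "tz": 0, "rx": 0, "ry": 0, "rz": 0}, {"tx": -0.6, "ty": 0.9, "tz": 0, "rx": 0, "ry": 0, "rz": 0}, {"tx": -0.65, "ty": 1, "tz": 0, "rx": 0, "ry": 0, "rz": 0}, {"tx": 0, "ty": 0, "tz": 0, "rx": 0, "ry": 0, "rz": 0}, {"tx": 0, "ty": 0, "tz": 0, "rx": 0, "ry": 0, "rz": 0}]}}

```text
t: 14.82
tool_pos: [590.9, -173.4, 266.8]
tool_rot: [-0.609, -3.082, 0.001]
force: [-0.3, -0.2, 0.3]
gripper_width: 0.647
finger_force: 0.0
```

Run:
```python
from h import *
s=sense();print(s['tool_pos'].round(1),s['force'].round(1))
p,im=save('wrist','w5.png');p2,im2=save('side','s5.png')
print(proj(p,(592,-171,232)),proj(p,s['tool_pos']))
cv2.imwrite('pics/c5.png',np.hstack([cv2.resize(im,(400,300)),cv2.resize(im2[60:270,130:410],(400,300))])[:,:,::-1])
```

```text
[ 590.9 -173.4  266.8] [-0.3 -0.2  0.3]
(np.float64(283.05061769744685), np.float64(237.62939782070336)) (np.float64(278.48132980481626), np.float64(262.69634761941467))
```

View pics/c5.png

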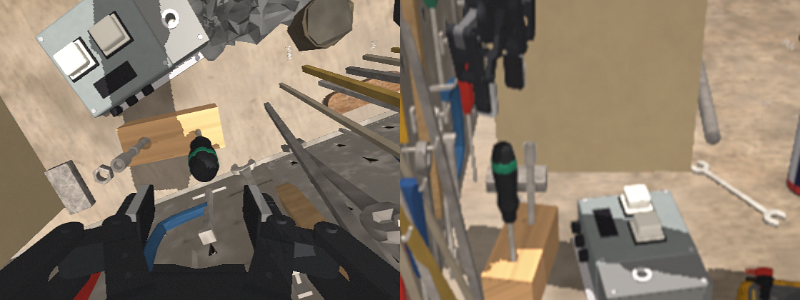

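The left half (wrist view) shows the driver handle's top at about (286,235) full frame, between the open fingers and roughly 3 px to the side of centre. The side view shows the fingers clear above it. I shift 3 mm along tool y and go down.

{"api": "arm_command", "payload": {"plan": [{"tx": 0, "ty": 0.13, "tz": 0.7, "rx": 0, "ry": 0, "rz": 0}, {"tx": 0, "ty": 0, "tz": 0.8, "rx": 0, "ry": 0, "rz": 0}, {"tx": 0, "ty": 0, "tz": 0.8, "rx": 0, "ry": 0, "rz": 0}, {"tx": 0, "ty": 0, "tz": 0.8, "rx": 0, "ry": 0, "rz": 0}, {"tx": 0, "ty": 0, "tz": 0.5, "rx": 0, "ry": 0, "rz": 0}]}}

```text
t: 15.55
tool_pos: [591.7, -170.4, 176.4]
tool_rot: [-0.61, -3.081, 0.001]
force: [0.3, -0.0, -0.1]
gripper_width: 0.641
finger_force: 0.0
```

{"api": "arm_command", "payload": {"plan": [{"tx": 0, "ty": 0, "tz": 0.2, "rx": 0, "ry": 0, "rz": 0}, {"tx": 0, "ty": 0, "tz": 0.2, "rx": 0, "ry": 0, "rz": 0}, {"tx": 0, "ty": 0, "tz": 0.1, "rx": 0, "ry": 0, "rz": 0}, {"tx": 0, "ty": 0, "tz": 0.1, "rx": 0, "ry": 0, "rz": 0}, {"tx": 0, "ty": 0, "tz": 0, "rx": 0, "ry": 0, "rz": 0}]}}

```text
t: 16.18
tool_pos: [592.5, -169.7, 162.1]
tool_rot: [-0.608, -3.082, 0.0]
force: [-0.0, 0.2, -0.7]
gripper_width: 0.645
finger_force: 0.0
```

Run:
```python
from h import *
s=sense();print(s['tool_pos'].round(1),s['force'].round(1))
p,im=save('wrist','w6.png');p2,im2=save('side','s6.png')
cv2.imwrite('pics/c6.png',np.hstack([cv2.resize(im[150:420,100:460],(400,300)),cv2.resize(im2[130:270,150:337],(400,300))])[:,:,::-1])
```

```text
[ 592.5 -169.7  162.1] [-0.   0.2 -0.7]
```

View pics/c6.png

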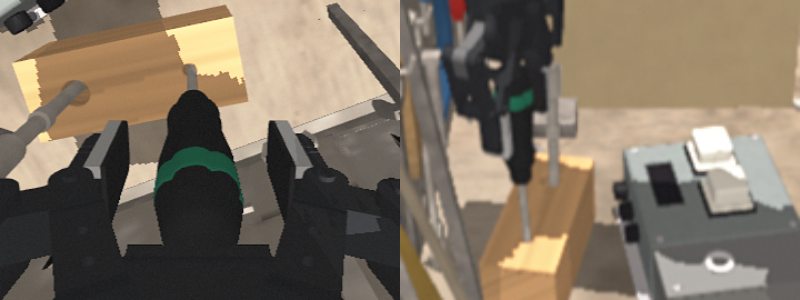

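The crop shows the handle centred between the pads, its top clear of the body, and the bar well clear. Now I grip.

{"api": "arm_command", "payload": {"plan": [{"tx": 0, "ty": 0, "tz": 0, "rx": 0, "ry": 0, "rz": 0}, {"tx": 0, "ty": 0, "tz": 0, "rx": 0, "ry": 0, "rz": 0}, {"tx": 0, "ty": 0, "tz": 0, "rx": 0, "ry": 0, "rz": 0}, {"tx": 0, "ty": 0, "tz": 0, "rx": 0, "ry": 0, "rz": 0}, {"tx": 0, "ty": 0, "tz": 0, "rx": 0, "ry": 0, "rz": 0}], "hand": 15, "force": 80}}

```text
t: 16.9
tool_pos: [592.4, -170.4, 162.4]
tool_rot: [0.609, 3.081, -0.001]
force: [-2.1, -2.9, 4.7]
gripper_width: 0.299
finger_force: 78.8
```

{"api": "arm_command", "payload": {"plan": [{"tx": 0, "ty": 0, "tz": -0.2, "rx": 0, "ry": 0, "rz": 0}, {"tx": 0, "ty": 0, "tz": -0.6, "rx": 0, "ry": 0, "rz": 0}, {"tx": 0, "ty": 0, "tz": -0.8, "rx": 0, "ry": 0, "rz": 0}, {"tx": 0, "ty": 0, "tz": -0.8, "rx": 0, "ry": 0, "rz": 0}, {"tx": 0, "ty": 0, "tz": -0.8, "rx": 0, "ry": 0, "rz": 0}]}}

```text
t: 17.52
tool_pos: [592.9, -168.1, 243.6]
tool_rot: [0.607, 3.082, 0.003]
force: [-0.1, 0.0, -0.8]
gripper_width: 0.296
finger_force: 78.3
```

{"api": "arm_command", "payload": {"plan": [{"tx": 0.4, "ty": -0.1, "tz": -0.5, "rx": 0, "ry": 0, "rz": 0}, {"tx": 0.8, "ty": -0.2, "tz": 0, "rx": 0, "ry": 0, "rz": 0}, {"tx": 0.8, "ty": -0.2, "tz": 0, "rx": 0, "ry": 0, "rz": 0}, {"tx": 0.8, "ty": -0.2, "tz": 0, "rx": 0, "ry": 0, "rz": 0}, {"tx": 0.8, "ty": -0.2, "tz": 0, "rx": 0, "ry": 0, "rz": 0}]}}

```text
t: 18.15
tool_pos: [499.5, -155.2, 254.9]
tool_rot: [-0.607, -3.082, -0.002]
force: [-0.7, -0.2, -0.6]
gripper_width: 0.298
finger_force: 78.3
```

{"api": "arm_command", "payload": {"plan": [{"tx": 0.8, "ty": -0.25, "tz": 0, "rx": 0, "ry": 0, "rz": 0}, {"tx": 0.8, "ty": -0.25, "tz": 0, "rx": 0, "ry": 0, "rz": 0}, {"tx": 0.8, "ty": -0.28, "tz": 0, "rx": 0, "ry": 0, "rz": 0}, {"tx": 0, "ty": 0, "tz": 0.3, "rx": 0, "ry": 0, "rz": 0}, {"tx": 0, "ty": 0, "tz": 0, "rx": 0, "ry": 0, "rz": 0}]}}

```text
t: 18.77
tool_pos: [437.9, -150.9, 246.8]
tool_rot: [-0.607, -3.082, -0.001]
force: [0.9, 0.3, -1.4]
gripper_width: 0.3
finger_force: 78.3
```

Run:
```python
from h import *
s=sense();print(s['tool_pos'].round(1),s['force'].round(1))
p,im=save('wrist','w7.png');p2,im2=save('side','s7.png')
z=s['tool_pos'][2]-154.4
u,v=proj(p,(*s['tool_pos'][:2],z)); u2,v2=proj(p2,(*s['tool_pos'][:2],z)); print(u,v,u2,v2)
print('ring',proj(p,(438.2,-150,63)),proj(p2,(438.2,-150,63)))
c=lambda i,u,v:cv2.resize(i[int(v)-75:int(v)+75,int(u)-50:int(u)+50],(400,600),interpolation=cv2.INTER_CUBIC)
print(int(u)-50,int(v)-75,int(u2)-50,int(v2)-75)
cv2.imwrite('pics/c7.png',np.hstack([c(im,u,v),c(im2,u2,v2)])[:,:,::-1])
```

```text
[ 437.9 -150.9  246.8] [ 0.9  0.3 -1.4]
278.08700028792884 191.62434632548636 301.31837087877693 238.02268184977657
ring (np.float64(278.9846902766235), np.float64(184.9912137221961)) (np.float64(300.4135648666801), np.float64(251.73857171189803))
228 116 251 163
```

View pics/c7.png

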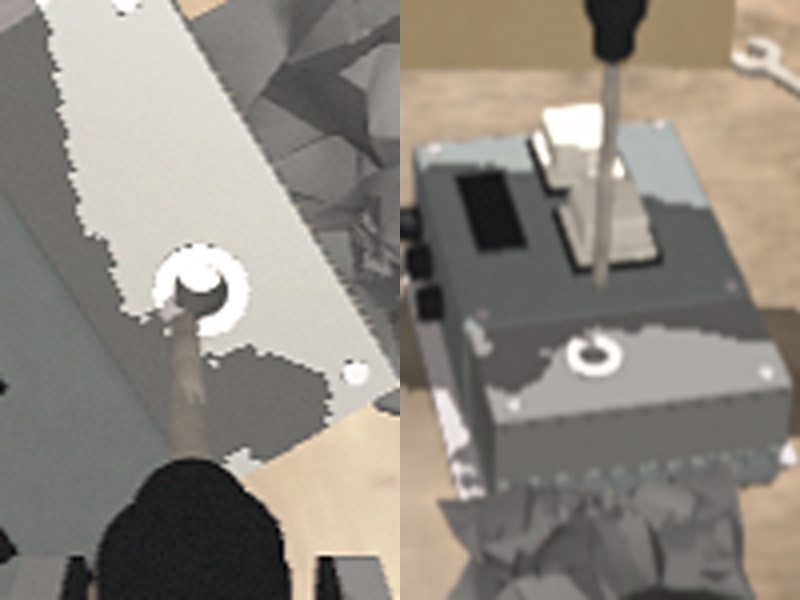

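The crop shows the blade tip at about wrist (273,191) and side (301,235), with the ring centre at wrist (278,188) and side (299.5,251.5). So the tip sits a few mm toward tool −y. I'll fit the shaft line in both views.

```bash
cat >> h.py <<'E'
def axis_plane(p,pts):
    vx,vy,cx,cy=cv2.fitLine(np.float32(pts),cv2.DIST_L2,0,.01,.01).ravel()
    R=np.array(p['R']);c=-R.T@np.array(p['t']); ray=lambda u,v:R.T@np.array([(u-p['cx'])/p['fx'],(v-p['cy'])/p['fy'],1])
    nn=np.cross(ray(cx,cy),ray(cx+20*vx,cy+20*vy)); nn/=np.linalg.norm(nn); return nn,nn@c,(vx/vy,cx-cy*vx/vy)
E
python3 - <<'E'
from h import *
def pts(f,rows,c0,c1):
    im=cv2.imread(f).astype(int); w=im[...,2]-im[...,0]; o=[]
    for r in rows:
        x=np.arange(c0,c1); k=np.clip(w[r,c0:c1]-8,0,25)
        if (k>0).sum()>=2: o.append((float((x*k).sum()/k.sum()),r,int((k>0).sum())))
    return o
p=camera_params('wrist');q=camera_params('side')
a=pts('pics/w7.png',range(190,230),260,290); b=pts('pics/s7.png',range(186,238),292,312)
print([(round(x,1),y,n) for x,y,n in a][::3]);print([(round(x,1),y,n) for x,y,n in b][::4])
a=[(x,y) for x,y,n in a if y>198];b=[(x,y) for x,y,n in b if y<232]
A1=axis_plane(p,a);B1=axis_plane(q,b);A=np.array([A1[0],B1[0]]);d=np.array([A1[1],B1[1]])
for z in (63,92,150,200): print(z,np.linalg.solve(A[:,:2],d-A[:,2]*z).round(1))
print('ring ray',cast(p,278,188,63),cast(q,299.5,251.5,63))
print(cv2.imread('pics/w7.png')[184:204,264:284].mean(2).astype(int))
E
```

```text
[(264.4, 190, 9), (268.2, 193, 16), (276.8, 196, 12), (278.1, 199, 17), (278.7, 202, 19), (274.2, 205, 9), (274.3, 208, 9), (274.2, 211, 8), (274.6, 214, 11), (274.6, 217, 10), (274.6, 220, 9), (274.6, 223, 11), (275.1, 226, 9), (277.6, 229, 15)]
[(301.3, 186, 20), (306.2, 190, 13), (302.8, 194, 7), (302.1, 198, 4), (298.2, 202, 14), (298.9, 206, 15), (301.2, 210, 17), (302.2, 214, 20), (302.2, 218, 20), (302.6, 222, 19), (303.3, 226, 18), (300.7, 230, 4), (300.4, 234, 3)]
63 [ 437.3 -151.5]
92 [ 438.2 -152.3]
150 [ 440. -154.]
200 [ 441.5 -155.4]
ring ray [ 441.1846642 -152.4366861   63.       ] [ 439.6970528  -150.62081708   63.        ]
[[208 205 206 248 255 255 255 255 254 255 255 255 255 255 255 255 255 250
  196 209]
 [209 207 191 255 255 255 255 253 141 255 255 255 255 255 255 255 255 255
  254 117]
 [209 206 208 255 255 255 255 229  71 200 255 255 255 255 255 255 255 255
  250  79]
 [205 205 193 255 255 255 255 211  85  81 191 255 255 255 255 255 255 254
  113  71]
 [205 203 247 255 255 255 255 206  82  91  89 137 217 254 255 246 153  72
   75  76]
 [205 203 248 255 255 255 2
[... 548 characters left out ...]
 255 255
  255 255]
 [152 106 107 107 105 133 116 101 108 109 115 115 104 176 255 255 255 255
  255 255]
 [104 108 109 106 105 102 118 111 111 113 115 117 114 145 255 255 255 255
  255 255]
 [110 107 107 109 104 193 168 114 109 109 108 113 108 144 255 255 255 255
  255 255]
 [110 110 110 109 102 191 165 112 104 108 109 113 105 194 255 255 255 249
  225 204]
 [108 109 108 106 107 105 101 103 112 114 119 119 113 119 185 187 192 202
  203 204]
 [108 109 111 108 108 107 105 107 114 121 124 127 122 124 186 206 202 201
  202 203]
 [110 108 106 108 110 109 103 113 118 123 125 129 126 129 187 207 207 204
  203 205]
 [109 108 108 109 109 107 108 113 123 128 131 129 131 115 183 209 210 209
  206 208]]
```

Run:
```python
from h import *
from scipy.spatial.transform import Rotation as Ro
p=camera_params('wrist');q=camera_params('side');s=sense()
A1=axis_plane(p,[(274.2,205),(274.3,208),(274.2,211),(274.6,217),(274.6,223)]);B1=axis_plane(q,[(302.1,198),(300.7,230),(300.4,234)]);A=np.array([A1[0],B1[0]]);d=np.array([A1[1],B1[1]])
for z in (63,92,150,200): print(z,np.linalg.solve(A[:,:2],d-A[:,2]*z).round(1))
for (u,v),(u2,v2) in [((272.5,191),(300.3,235.5)),((278,188),(299.5,251.5)),((273.5,191),(300.5,235))]:
    P=lambda c:np.c_[c['R'],c['t']]; K=lambda c:np.array([[c['fx'],0,c['cx']],[0,c['fy'],c['cy']],[0,0,1]])
    X=cv2.triangulatePoints(K(p)@P(p),K(q)@P(q),np.float64([[u],[v]]),np.float64([[u2],[v2]])).ravel();print((X[:3]/X[3]).round(1))
print('T axis', Ro.from_rotvec(s['tool_rot']).as_matrix().round(3).tolist())
```

```text
63 [ 438.9 -156.1]
92 [ 439.2 -155.7]
150 [ 439.7 -154.9]
200 [ 440.2 -154.2]
[ 438.2 -156.4   92.7]
[ 440.1 -152.1   61.9]
[ 438.1 -155.4   94.7]
T axis [[-0.925, 0.379, 0.0], [0.379, 0.925, 0.0], [0.0, 0.0, -1.0]]
```

{"api": "arm_command", "payload": {"plan": [{"tx": 0.03, "ty": 0.18, "tz": 0, "rx": 0, "ry": 0, "rz": 0}, {"tx": 0, "ty": 0, "tz": 0.4, "rx": 0, "ry": 0, "rz": 0}, {"tx": 0, "ty": 0, "tz": 0.4, "rx": 0, "ry": 0, "rz": 0}, {"tx": 0, "ty": 0, "tz": 0.2, "rx": 0, "ry": 0, "rz": 0}, {"tx": 0, "ty": 0, "tz": 0, "rx": 0, "ry": 0, "rz": 0}]}}

```text
t: 19.5
tool_pos: [438.5, -147.0, 221.5]
tool_rot: [-0.608, -3.081, 0.0]
force: [-0.3, -0.3, -0.8]
gripper_width: 0.297
finger_force: 78.3
```

Run:
```python
from h import *
p,im=save('wrist','w8.png'); q,im2=save('side','s8.png'); print(sense()['tool_pos'].round(1))
print(proj(p,(439.2,-150.8,63)),proj(q,(439.2,-150.8,63)))
g=im.mean(2).astype(int); print(g[172:206:2,260:300:1].tolist().__str__().replace('], [','\n'))
print(); g=im2.mean(2).astype(int); print(g[236:260,286:314].tolist().__str__().replace('], [','\n'))
```

```text
[ 438.9 -147.2  222.1]
(np.float64(274.72861291030216), np.float64(192.99589860606005)) (np.float64(299.78771211826916), np.float64(251.42651686917245))
[[211, 212, 212, 212, 211, 211, 214, 213, 210, 212, 213, 212, 212, 213, 212, 213, 214, 212, 213, 214, 215, 215, 213, 213, 214, 214, 217, 214, 214, 215, 214, 214, 215, 214, 215, 212, 217, 218, 202, 131
211, 210, 211, 211, 212, 210, 211, 213, 215, 212, 213, 213, 215, 213, 212, 213, 212, 211, 211, 213, 213, 213, 213, 214, 215, 213, 215, 214, 213, 214, 215, 215, 215, 212, 214, 214, 213, 215, 219, 223
212, 212, 212, 210, 211, 212, 214, 214, 212, 214, 214, 214, 211, 211, 212, 212, 214, 213, 214, 215, 212, 214, 214, 213, 214, 213, 214, 215, 215, 214, 212, 216, 216, 215, 213, 215, 215, 213, 215, 215
211, 212, 212, 211, 213, 213, 212, 211, 211, 212, 212, 213, 212, 212, 215, 211, 213, 215, 212, 212, 214, 213, 213, 214, 214, 214, 213, 213, 213, 212, 212, 215, 213, 216, 213, 214, 214, 214, 214, 215
210, 211, 212, 213, 212, 211, 211, 211, 212, 210, 212, 211, 213, 213, 212, 213, 212, 213, 212, 214, 215, 213, 214, 213, 212, 214, 213, 211, 214, 213,
[... 4746 characters left out ...]
70, 170, 171
88, 86, 87, 117, 166, 173, 169, 176, 214, 229, 244, 251, 253, 252, 252, 251, 251, 244, 223, 180, 165, 169, 170, 170, 170, 170, 171, 170
87, 86, 84, 112, 163, 174, 169, 168, 171, 168, 181, 218, 233, 234, 233, 229, 221, 195, 172, 165, 169, 170, 171, 171, 170, 171, 170, 171
87, 87, 100, 134, 166, 173, 170, 170, 167, 159, 143, 154, 164, 168, 170, 165, 169, 168, 166, 168, 170, 170, 170, 170, 170, 170, 170, 170
86, 101, 135, 163, 172, 171, 172, 170, 171, 169, 163, 163, 163, 164, 164, 164, 167, 169, 170, 170, 170, 171, 170, 171, 170, 170, 170, 170
102, 135, 163, 173, 172, 170, 171, 171, 171, 172, 171, 171, 171, 171, 170, 170, 170, 170, 170, 171, 170, 170, 170, 171, 170, 171, 170, 170]]
```

In both views the tip is within about 1.3 mm of the hole centre, on the robot side. I correct that and enter.

{"api": "arm_command", "payload": {"plan": [{"tx": -0.05, "ty": 0, "tz": 0.05, "rx": 0, "ry": 0, "rz": 0}, {"tx": 0, "ty": 0, "tz": 0.15, "rx": 0, "ry": 0, "rz": 0}, {"tx": 0, "ty": 0, "tz": 0.15, "rx": 0, "ry": 0, "rz": 0}, {"tx": 0, "ty": 0, "tz": 0.15, "rx": 0, "ry": 0, "rz": 0}, {"tx": 0, "ty": 0, "tz": 0, "rx": 0, "ry": 0, "rz": 0}]}}

```text
t: 20.23
tool_pos: [439.7, -147.4, 209.2]
tool_rot: [-0.608, -3.081, -0.0]
force: [0.4, -0.6, -0.7]
gripper_width: 0.297
finger_force: 78.3
```

It went in freely. Down to the button.

{"api": "arm_command", "payload": {"plan": [{"tx": 0, "ty": 0, "tz": 0.2, "rx": 0, "ry": 0, "rz": 0}, {"tx": 0, "ty": 0, "tz": 0.2, "rx": 0, "ry": 0, "rz": 0}, {"tx": 0, "ty": 0, "tz": 0.2, "rx": 0, "ry": 0, "rz": 0}, {"tx": 0, "ty": 0, "tz": 0.1, "rx": 0, "ry": 0, "rz": 0}, {"tx": 0, "ty": 0, "tz": 0, "rx": 0, "ry": 0, "rz": 0}]}}

```text
t: 20.85
tool_pos: [439.8, -147.5, 191.9]
tool_rot: [-0.608, -3.082, 0.0]
force: [0.0, -0.5, -1.4]
gripper_width: 0.301
finger_force: 78.3
```

{"api": "arm_command", "payload": {"plan": [{"tx": 0, "ty": 0, "tz": 0.08, "rx": 0, "ry": 0, "rz": 0}, {"tx": 0, "ty": 0, "tz": 0.08, "rx": 0, "ry": 0, "rz": 0}, {"tx": 0, "ty": 0, "tz": 0.04, "rx": 0, "ry": 0, "rz": 0}, {"tx": 0, "ty": 0, "tz": 0, "rx": 0, "ry": 0, "rz": 0}, {"tx": 0, "ty": 0, "tz": 0, "rx": 0, "ry": 0, "rz": 0}]}}

```text
t: 21.48
tool_pos: [440.1, -147.6, 187.3]
tool_rot: [0.608, 3.082, -0.0]
force: [-1.4, -0.1, 2.8]
gripper_width: 0.298
finger_force: 78.6
```

{"api": "arm_command", "payload": {"plan": [{"tx": 0, "ty": 0, "tz": 0.08, "rx": 0, "ry": 0, "rz": 0}, {"tx": 0, "ty": 0, "tz": 0.08, "rx": 0, "ry": 0, "rz": 0}, {"tx": 0, "ty": 0, "tz": 0, "rx": 0, "ry": 0, "rz": 0}, {"tx": 0, "ty": 0, "tz": 0, "rx": 0, "ry": 0, "rz": 0}, {"tx": 0, "ty": 0, "tz": 0, "rx": 0, "ry": 0, "rz": 0}]}}

```text
t: 22.1
tool_pos: [440.3, -147.6, 183.3]
tool_rot: [0.608, 3.081, -0.0]
force: [-0.1, 0.0, 6.5]
gripper_width: 0.295
finger_force: 79.0
```

{"api": "arm_command", "payload": {"plan": [{"tx": 0, "ty": 0, "tz": 0.04, "rx": 0, "ry": 0, "rz": 0}, {"tx": 0, "ty": 0, "tz": 0, "rx": 0, "ry": 0, "rz": 0}, {"tx": 0, "ty": 0, "tz": 0, "rx": 0, "ry": 0, "rz": 0}, {"tx": 0, "ty": 0, "tz": 0, "rx": 0, "ry": 0, "rz": 0}, {"tx": 0, "ty": 0, "tz": 0, "rx": 0, "ry": 0, "rz": 0}]}}

```text
t: 22.72
tool_pos: [440.8, -147.9, 183.1]
tool_rot: [0.608, 3.08, -0.0]
force: [-0.9, 0.4, 12.6]
gripper_width: 0.295
finger_force: 79.8
```

```bash
python3 -c "
from station import *
s=sense();print(s['force'],s['tool_pos']);print(job_done())"
```

```text
[-0.94000455  0.35312062 12.59638253] [ 440.84013369 -147.86381608  183.10550512]
the job is handed in; nothing more can be done
None
```

The job is handed in at about 23 s: both modules were pushed until they stopped (about 36 N and 25 N), the gripped screwdriver holds the reset button against its stop at about 13 N, and the socket bar was left standing in the block. I did not take a closing picture, so the modules and button are judged from the force readings.

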